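# Load the egg cooker gently and set its timer

## Robot

A 6-joint arm with a two-finger parallel gripper is mounted at the origin on a cart in front of the work surface, level with it; the furniture and walls round the work are solid. World frame = base frame: x ahead of the robot, y to its left, z up, the work surface at z = 0. Lengths are in mm, angles in degrees, forces in N, time in s.
With the tool pointing down it reaches from about 250 to 775 mm from the base axis. Payload 8.9 kg.
Tool frame: the origin (TCP) lies at the very end of the fingers, on their centre line; the grasp point (between the pads) lies 19 mm behind it; z points along the fingers, y is the line along which they close (so a half turn about z gives the same grasp; the last joint's range is limited). The gripper opens to 85 mm and grips with 20 to 120 N. Pads are 22 mm wide; open, the fingers measure 114 mm over their backs; the gripper's body (76 mm by 85 mm) begins 54 mm behind the grasp point. The pads swing forward as they close: fully open they stand 13 mm farther back than shut.
Start: joints at [56.992, 16.656, -8.789, 64.555, 0, 82.019], TCP at [222.091, 475.709, 231.305] pointing down, gripper open.
Joint ranges: [-144.48, 144.48], [-52.06, 99.96], [-74.48, 78.29], [-112.23, 115.85], [-86.99, 84.42], [-180, 180]. Speed limits (degrees/s): [127.2, 127.2, 159.86, 180, 180, 180].

## Interface

Orientations are given as [roll, pitch, yaw] about the fixed x, y, z axes, in that order (R = Rz(yaw) Ry(pitch) Rx(roll)).
In Python, from workcell import sensors, camera, calibration, job, find_in, pinpoint gives the robot as it stands. The module is installed in compiled form; this text tells all that it offers.
- The arm moves only by the tool step_arm, never from a script. Its argument "commands" is a list of rows, each a list of 3 entries, a list of its own where there are three numbers: the turn, a rotation vector about the tool's x, y, z in rad, then the shift along the tool's x, y, z in m, then the finger opening in m, from 0 to 0.0854. In form: [[[ax, ay, az], [dx, dy, dz], hand], ...]. A call has 1 to 12 rows; each row shifts and turns the commanded pose from where the row before left it, along the tool's axes as they then stand; what a row does not reach is not made up. A row lasts 1/8 s, in which the tool goes at most 62.5 mm and 10.7 degrees, less where a joint would pass 70% of its speed; a pose out of reach is approached as far as the arm can. A call is refused whole if a number of a shift passes 0.0625 or a number of a turn 0.188, either way. A call with a gripper value outside its range is refused whole. The fingers move at their own pace and stop on an object; "newtons" is the grip in N (left out, the last holds). Time passes only in rows, so rows that do not move let the fingers close. It gives the time, the measured TCP pose, the force, the opening and the grip force at its end, in the units of the state.
- sensors.observe(): the state, without advancing time (a new reading comes with each control period).
- camera(name): name is "scene" or "side" or "wrist"; returns the picture (480x640x3 uint8, red, green, blue); there is no depth.
- calibration(name): a dict with "K" (3x3 intrinsics, pixels), "R" (3x3) and "t" (3): a world point X has camera coordinates R X + t; the wrist camera has in their place "mount" (4x4, takes a point from camera to tool coordinates, whose origin is the TCP and whose axes are the flange's). Camera axes: x right, y down, z forward; pixel columns grow to the right and rows downward; lengths in mm; the calibration is good to about 2 mm. A picture is of the moment at which its call begins: read the wrist's pose just before it. calibration takes no time and is no camera call.
- job.sign_off(): hands the job in; it is judged then, once.
Trained networks look in the newest picture that a camera, given by its name, has taken for a name from the list of things; names that differ only in an ending like _2 or _b are one class to them, and where a whole thing is asked for, a point or a joint stands for the part that bears it (a point fixed in the world has none). Each returns a list of dicts, best first, with "conf" (0 to 1); they miss things now and then, are a little off and sometimes report something else, mostly with a low value. They report only what shows in the picture. A call takes as long as a camera call. They do not tell look-alikes from the thing itself.
- find_in(name, camera): "rect" ([left, top, right, bottom] in pixels, round what is visible of it).
- pinpoint(name, camera): "position" ([column, row] in pixels: a listed point, or the origin of a listed thing).
The state is a dict: "time": time; "joint_pos": joint angles; "joint_velocities": joint speeds; "joint_torque": joint torques, N m; "tcp_pos": TCP position; "orientation": TCP orientation; "force": force on the tool from outside, world axes, zero at the start; "moment": the same for the moment, N m; "grip_width": finger opening in mm; "grasp_force": force on a finger pad.
Only numpy, scipy, OpenCV 4.12 (cv2) and the standard library are available. Lean on these libraries where they do the work, as an engineer would, in place of code of your own. Each camera call takes 0.05 s, during which the arm holds its last target. There are 200 camera calls.

## Task

Gently take the two large eggs out of their egg cups and set each upright, blunt end down as it stands now, in an empty ring of the egg cooker; then turn the cooker's timer to 4 minutes, the long mark halfway round its scale. The shells crack if the fingers press on an egg with more than about 60 N in total (30 N each side), if it is pushed into its ring with more than 25 N, or if it is let fall by more than a centimetre, so use a light grip. Leave alone the small egg, the egg already in the cooker, and the pepper mill, tin, shaker and jar that stand about the egg cups.

Things in the scene. Friction and masses are not known exactly. Their poses are not given: they have to be found in the camera images.
- egg_1: large brown hen's egg, 44 mm across, 57 mm high, 60 g, standing blunt end down in one of the egg cups; origin at the bottom of the blunt end, z towards the pointed end; widest 22 mm above the origin. In a cup or well its bottom sits 6 mm below the rim, so its widest part is 16 mm above the rim and its top 51 mm above the rim
- egg_2: the other large brown hen's egg, 44 mm across, 57 mm high, 60 g, standing blunt end down in one of the egg cups; origin at the bottom of the blunt end, z towards the pointed end; widest 22 mm above the origin. In a cup or well its bottom sits 6 mm below the rim, so its widest part is 16 mm above the rim and its top 51 mm above the rim
- egg_1_mid (a point): centre of egg_1 at its widest part, 22 mm above its bottom
- egg_2_mid (a point): centre of egg_2 at its widest part, 22 mm above its bottom
- egg_small: small brown egg, 36 mm across, 46 mm high, standing in the remaining egg cup: leave it there; origin at the bottom of its blunt end
- egg_small_mid (a point): centre of the small egg at its widest part, 18 mm above its bottom
- egg_cooker: large egg, same as egg_1, already standing in one ring of the cooker's tray: leave it there; origin at the bottom of its blunt end
- egg_cooker_mid (a point): centre of that egg at its widest part, 22 mm above its bottom
- cup_a: white porcelain egg cup, fixed, 45 mm high, foot 42 mm across, bowl 38 mm across outside; origin at the centre of its underside
- cup_b: white porcelain egg cup, fixed, 45 mm high, foot 42 mm across, bowl 38 mm across outside; origin at the centre of its underside
- cup_c: white porcelain egg cup, fixed, 45 mm high, foot 42 mm across, bowl 38 mm across outside; origin at the centre of its underside
- tin_1: round food tin, 58 mm across, 72 mm high, standing close beside an egg cup (axis 67 mm from the cup's axis); origin at the centre of its underside
- mill_2: tall wooden pepper mill, 58 mm across, 170 mm high, standing behind the egg cups; origin at the centre of its underside
- mill_1: white shaker, 44 mm across, 90 mm high, standing close beside an egg cup (60 mm axis to axis); origin at the centre of its underside
- jar_3: jam jar, 66 mm across, 88 mm high, standing close beside an egg cup (72 mm axis to axis); origin at the centre of its underside
- cooker: white egg cooker, fixed: round base 152 mm across and 52 mm high, with a control deck (80 x 84 mm, 50 mm high) on its -x side that bears the timer knob, 118 mm from the centre of the round base; origin at the centre of the underside of the round base
- tray: grey tray, 132 mm across, 5 mm thick, fixed on top of the cooker, with three upright egg rings; origin at the centre of its underside, 52 mm above the worktop
- well_0 (a point): centre of the mouth of an egg ring of the tray at its upper rim (ring 38 mm across outside, mouth 31 mm; the ring stands 18 mm above the tray). Rims are 75 mm above the worktop, ring centres 42 mm from the tray's centre and 73 mm from each other. One of the three rings already holds an egg; the tray's turn varies
- well_1 (a point): centre of the mouth of an egg ring of the tray at its upper rim (ring 38 mm across outside, mouth 31 mm; the ring stands 18 mm above the tray). Rims are 75 mm above the worktop, ring centres 42 mm from the tray's centre and 73 mm from each other. One of the three rings already holds an egg; the tray's turn varies
- well_2 (a point): centre of the mouth of an egg ring of the tray at its upper rim (ring 38 mm across outside, mouth 31 mm; the ring stands 18 mm above the tray). Rims are 75 mm above the worktop, ring centres 42 mm from the tray's centre and 73 mm from each other. One of the three rings already holds an egg; the tray's turn varies
- timer_grip (a point): on the axis of the timer knob (vertical), at the height to grip its bar
- timer (a joint): timer knob, rad: 0 to 2.4, grows clockwise seen from above. 0.3 rad (one mark) is one minute; long marks at 0, 4 and 8 minutes, so 4 minutes is 1.2 rad. At 0 the grip bar lies along the cooker's x axis with its pointer end (white line on top) towards -x, away from the eggs
There are look-alikes about, which are no part of the job. Leave any orange look-alike of the egg_2 alone. Of the things that look like the cooker, the larger one is meant.

How it is judged:
By the outcome, as a careful person would: the job done as asked, in the order asked, and still so for the second after the job is handed in, with the robot touching nothing.
It also fails if it takes over 67 s, if anything falls off the work surface, if the arm or the gripper's body presses on something with over 40 N, if the wrist force passes 120 N, or if a joint passes its speed limit or range.

## Working session

There is one attempt and no reset: what is moved stays moved. The work goes in short steps, Python scripts to look and compute and a tool call to move; the robot and the scene stay as the last step left them, time stands still between calls to the robot, and variables do not carry over. Pictures are saved under pics/ and viewed, at most 10 in all, crops included, and the job is handed in when it is done.

Besides the shell and the picture viewer there is one more tool, called by a JSON object that holds its "fn" and its "kwargs". step_arm: Moves the arm, as the interface text tells. Its arguments: {"type":"object","properties":{"commands":{"type":"array","items":{"type":"array"}},"newtons":{"type":"number"}},"required":["commands"]}

```bash
mkdir -p pics; cat > h.py <<'E'
import numpy as np, cv2
from workcell import sensors, camera, calibration, job, find_in, pinpoint
from scipy.spatial.transform import Rotation as Ro
def cam(name,s=None):
    c=calibration(name);K=np.array(c['K'])
    if name!='wrist': return K,np.array(c['R']),np.array(c['t'])
    s=s or sensors.observe(); T=np.eye(4);T[:3,:3]=Ro.from_euler('xyz',s['orientation'],degrees=True).as_matrix();T[:3,3]=s['tcp_pos']
    M=np.linalg.inv(T@np.array(c['mount']));return K,M[:3,:3],M[:3,3]
def proj(C,X):
    K,R,t=C;p=K@(R@np.array(X,float)+t);return p[:2]/p[2]
def ray(C,uv):
    K,R,t=C;d=R.T@np.linalg.solve(K,[uv[0],uv[1],1]);return -R.T@t,d/np.linalg.norm(d)
def atz(C,uv,z):
    o,d=ray(C,uv);return o+d*(z-o[2])/d[2]
def tri(C1,u1,C2,u2):
    o1,d1=ray(C1,u1);o2,d2=ray(C2,u2)
    s=np.linalg.lstsq(np.c_[d1,-d2],o2-o1,rcond=None)[0]
    a=o1+s[0]*d1;b=o2+s[1]*d2;return (a+b)/2,np.linalg.norm(a-b)
E
cat > a.py <<'E'
from h import *
np.set_printoptions(precision=1,suppress=True)
print(sensors.observe())
for n in ['scene','side','wrist']:
    im=camera(n);cv2.imwrite(f'pics/{n}0.png',im[:,:,::-1])
    K,R,t=cam(n);print(n,'pos',-R.T@t)
    for k in ['egg_1_mid','cup_a','well_0','timer_grip','cooker','egg_small_mid','mill_1','tin_1','jar_3','mill_2']:
        print(k,[(np.round(d['position'],1).tolist(),round(d['conf'],2)) for d in pinpoint(k,n)])
E
python3 a.py
```

```text
{'time': 0.0, 'joint_pos': array([57. , 16.7, -8.8, 64.6, -0. , 82. ]), 'joint_velocities': array([-0.1, -0. ,  0. , -0. ,  0.1,  0.1]), 'joint_torque': array([  0. , -53.7,  33.1,   0. ,  -0. ,   0. ]), 'tcp_pos': array([221.9, 475.3, 230.7]), 'orientation': array([-179.9,   -0. ,  155. ]), 'force': array([-0. ,  0.7, -0.1]), 'moment': array([ 0. ,  0. , -0.1]), 'grasp_force': 0.0, 'grip_width': 85.26739981416004}
scene pos [ 217.4 -575.6  739.4]
egg_1_mid [([297.8, 253.3], 0.76), ([374.2, 238.1], 0.42)]
cup_a [([300.4, 269.6], 0.78), ([316.6, 219.4], 0.53), ([268.2, 197.0], 0.38)]
well_0 [([379.8, 272.9], 0.88), ([353.2, 289.6], 0.87), ([384.2, 305.4], 0.65)]
timer_grip [([371.1, 443.6], 0.92), ([322.2, 314.4], 0.84)]
cooker [([403.5, 417.9], 0.75), ([367.4, 314.0], 0.58)]
egg_small_mid [([368.1, 314.8], 0.68), ([384.5, 271.8], 0.53), ([267.4, 185.6], 0.52)]
mill_1 [([374.1, 239.3], 0.97), ([300.4, 271.3], 0.66), ([327.1, 204.3], 0.58), ([381.7, 271.6], 0.29)]
tin_1 [([317.8, 288.9], 0.84), ([280.9, 215.3], 0.38)]
jar_3 [([282.6, 213.4], 0.68), ([353.6, 292.2], 0.18)]
mill_2 [([374
[... 157 characters left out ...]

cup_a [([322.1, 339.6], 0.74), ([281.0, 307.9], 0.73), ([328.5, 279.6], 0.66), ([281.2, 287.3], 0.24)]
well_0 [([283.8, 226.9], 0.96), ([313.1, 229.8], 0.9), ([298.0, 212.2], 0.72), ([283.7, 217.9], 0.23)]
timer_grip [([339.2, 213.9], 0.56), ([330.5, 276.2], 0.48), ([346.6, 192.0], 0.43)]
cooker [([318.9, 216.5], 0.93), ([297.3, 246.4], 0.89)]
egg_small_mid [([319.6, 314.6], 0.87)]
mill_1 [([258.2, 319.1], 0.89), ([249.1, 280.1], 0.63)]
tin_1 [([322.5, 263.9], 0.95)]
jar_3 [([319.5, 318.5], 0.72)]
mill_2 [([258.2, 319.1], 0.89), ([249.1, 280.1], 0.63)]
wrist pos [159.9 504.9 373.7]
egg_1_mid []
cup_a []
well_0 []
timer_grip []
cooker []
egg_small_mid []
mill_1 []
tin_1 []
jar_3 []
mill_2 []
```

```bash
python3 - <<'E'
import cv2,numpy as np
a=cv2.imread('pics/scene0.png')[150:470,220:460];b=cv2.imread('pics/side0.png')[170:370,220:380]
cv2.imwrite('pics/c1.png',np.hstack([cv2.resize(a,(450,600),interpolation=2)]));cv2.imwrite('pics/c2.png',cv2.resize(b,(720,900),interpolation=2)[:600] if 0 else cv2.resize(b,(480,600),interpolation=2))
E
```

```text
(no output)
```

View pics/c1.png

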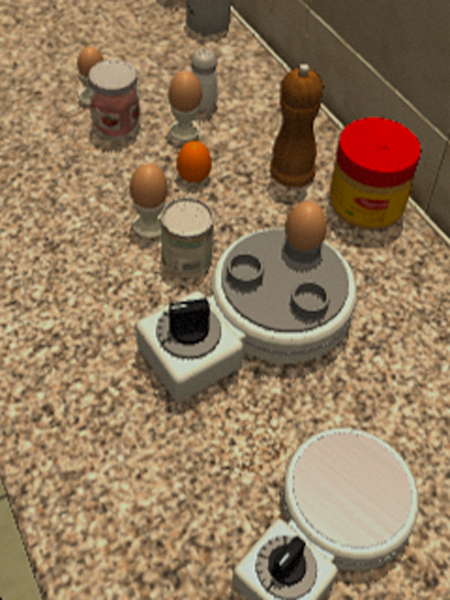

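View pics/c2.png

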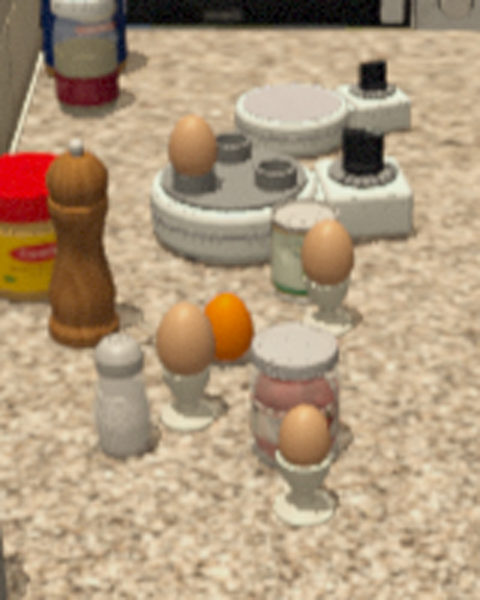

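The scene crop shows brown eggs at scene px (299,250) beside the tin and (319,199) beside the shaker. The small egg is at (268,182) behind the jar, the orange look-alike at (324,236). The ringed cooker is at (372,305), with its knob at (320,320). The flat, nearer cooker at about (408,415) is smaller, so it is the decoy. The side crop agrees: eggs A (329,254) and B (282,283), orange one (296,279).

```bash
python3 - <<'E'
from h import *
np.set_printoptions(precision=1,suppress=True)
S=cam('scene');D=cam('side')
P={'eggA':((299.5,252),(329,256)),'eggB':((318.7,201),(282,285)),'cupA':((300.4,269.6),(328.5,279.6)),'cupB':((316.6,219.4),(281,307.9)),'cupS':((268.2,197),(322.1,339.6)),
'eggcook':((383,272),(284,221)),'w1':((351,292),(312,226)),'w2':((385,308),(298,218)),'timer':((322.2,314.4),(341,221)),'cooker':((367.4,314),(297.3,246.4)),'tin':((317.8,288.9),(316,264)),'shaker':((327,204.3),(258.2,319.1)),'mill2':((374,239),(249,280)),'jar':((282,213.4),(319.5,318.5))}
for k,(a,b) in P.items():
    X,e=tri(S,a,D,b);print(k,X,round(e,1))
print('ground', [ (k,atz(S,P[k][0],0)[:2],atz(D,P[k][1],0)[:2]) for k in ['cupA','cupB','tin','shaker','jar','cooker']])
c=calibration('wrist');print(c['mount'],c['K'])
E
```

```text
eggA [474.1  30.   59.1] 2.0
eggB [584.7 163.9  59.6] 2.9
cupA [476.2  35.2  -3.5] 4.0
cupB [585.  166.9   0.3] 5.1
cupS [502.  293.6   6. ] 4.1
eggcook [ 586.2 -116.8   89. ] 3.0
w1 [ 513.  -120.9   71.4] 4.3
w2 [ 551.3 -180.8   69.6] 6.2
timer [ 436.6 -145.2   74.3] 9.3
cooker [ 550.2 -137.6    1.7] 2.8
tin [495.6 -33.8   0.2] 15.6
shaker [634.2 208.4  -0.2] 3.3
mill2 [670.8  41.6   3.4] 3.8
jar [506.7 217.5   6.6] 8.3
ground [('cupA', array([477. ,  32.3]), array([474.6,  42.4])), ('cupB', array([582.4, 166.9]), array([587.5, 164.9])), ('tin', array([487.6, -33.9]), array([503. , -38.8])), ('shaker', array([632.2, 207.9]), array([635.8, 207.6])), ('jar', array([513.7, 224.8]), array([502.4, 209.8])), ('cooker', array([ 549.4, -136.6]), array([ 551.5, -142. ]))]
[[   0.    -1.    -0.3   68.7]
 [   1.     0.    -0.     0.2]
 [   0.    -0.3    1.  -142.4]
 [   0.     0.     0.     1. ]] [[355.4   0.  313.1]
 [  0.  355.4 238.8]
 [  0.    0.    1. ]]
```

```bash
cat > plan.py <<'E'
# usage: plan.py x y z yaw N width  -> rows from the present measured pose to the target (tool pointing down)
import sys; from h import *
def plan(p,yaw,N,w,start=None):
    s=sensors.observe(); R=Ro.from_euler('xyz',s['orientation'],degrees=True) if start is None else Ro.from_euler('xyz',[180,0,start[1]],degrees=True)
    p0=np.array(s['tcp_pos']) if start is None else np.array(start[0],float); G=Ro.from_euler('xyz',[180,0,yaw],degrees=True)
    rv=(R.inv()*G).as_rotvec()/N; d=(np.array(p,float)-p0)/N; rows=[]
    for k in range(N):
        rows.append([np.round(rv,3).tolist(),np.round(R.inv().apply(d)/1000,4).tolist(),w]); R=R*Ro.from_rotvec(rv)
    return rows
if __name__=='__main__':
    a=[float(v) for v in sys.argv[1:]]
    print(str(plan(a[:3],a[3],int(a[4]),a[5])).replace(' ',''))
E
python3 plan.py 460 45 230 109.4 11 0.085
```

```text
[[[0.0,-0.0,0.072],[-0.0362,-0.0263,0.0001],0.085],[[0.0,-0.0,0.072],[-0.038,-0.0236,0.0001],0.085],[[0.0,-0.0,0.072],[-0.0396,-0.0208,0.0001],0.085],[[0.0,-0.0,0.072],[-0.041,-0.0179,0.0001],0.085],[[0.0,-0.0,0.072],[-0.0422,-0.0149,0.0001],0.085],[[0.0,-0.0,0.072],[-0.0431,-0.0118,0.0001],0.085],[[0.0,-0.0,0.072],[-0.0439,-0.0087,0.0001],0.085],[[0.0,-0.0,0.072],[-0.0444,-0.0055,0.0001],0.085],[[0.0,-0.0,0.072],[-0.0447,-0.0023,0.0001],0.085],[[0.0,-0.0,0.072],[-0.0447,0.001,0.0001],0.085],[[0.0,-0.0,0.072],[-0.0445,0.0042,0.0001],0.085]]
```

{"fn": "step_arm", "kwargs": {"commands": [[[0, 0, 0.072], [-0.0362, -0.0263, 0], 0.085], [[0, 0, 0.072], [-0.038, -0.0236, 0], 0.085], [[0, 0, 0.072], [-0.0396, -0.0208, 0], 0.085], [[0, 0, 0.072], [-0.041, -0.0179, 0], 0.085], [[0, 0, 0.072], [-0.0422, -0.0149, 0], 0.085], [[0, 0, 0.072], [-0.0431, -0.0118, 0], 0.085], [[0, 0, 0.072], [-0.0439, -0.0087, 0], 0.085], [[0, 0, 0.072], [-0.0444, -0.0055, 0], 0.085], [[0, 0, 0.072], [-0.0447, -0.0023, 0], 0.085], [[0, 0, 0.072], [-0.0447, 0.001, 0], 0.085], [[0, 0, 0.072], [-0.0445, 0.0042, 0], 0.085], [[0, 0, 0], [0, 0, 0], 0.085]], "newtons": 25}}

```text
time: 3.15
tcp_pos: [462.1, 43.2, 231.2]
orientation: [180.0, 0.0, 109.3]
force: [-0.3, 0.7, -0.1]
grip_width: 85.2
grasp_force: 0.0
```

```bash
cat > look.py <<'E'
import sys; from h import *
np.set_printoptions(precision=1,suppress=True)
s=sensors.observe();print(s['tcp_pos'],s['orientation'],s['time'])
im=camera('wrist');C=cam('wrist',s);cv2.imwrite(f'pics/w{sys.argv[1]}.png',im[:,:,::-1])
print('cam',ray(C,(0,0))[0])
for k,z in [('egg_1_mid',61),('egg_small_mid',57),('cup_a',0),('well_0',75),('timer_grip',74),('cooker',0),('tray',52),('tin_1',0),('mill_1',0),('jar_3',0)]:
    for d in pinpoint(k,'wrist'):
        p=d['position'];print(k,np.round(p,1),round(d['conf'],2),atz(C,p,z)[:2],atz(C,p,91)[:2] if 'egg' in k else '')
E
python3 look.py 1
```

```text
[462.1  43.2 231.2] [180.    0.  109.3] 3.15
cam [440.  108.9 373.6]
egg_1_mid [321.2 233.2] 0.91 [475.1  31.6] [471.7  39. ]
cup_a [467.5 129.5] 0.96 [584.2 166.9] 
cup_a [324.5 219.1] 0.78 [480.   32.5] 
well_0 [378.  407.1] 0.76 [ 589.4 -117.5] 
well_0 [309.4 390.5] 0.58 [ 517.3 -121.7] 
timer_grip [221.9 400.1] 0.72 [ 438.1 -162.6] 
tray [336.6 399.9] 0.93 [ 555.  -141.1] 
tray [485.2 130.2] 0.15 [578.8 163.4] 
tin_1 [319.6 275.7] 0.89 [497.  -30.8] 
mill_1 [488.  272.2] 0.94 [674.2  36. ] 
mill_1 [526.5 111.1] 0.85 [631.6 202.1] 
jar_3 [416.5  55.5] 0.79 [508.4 211.7]
```

View pics/w1.png

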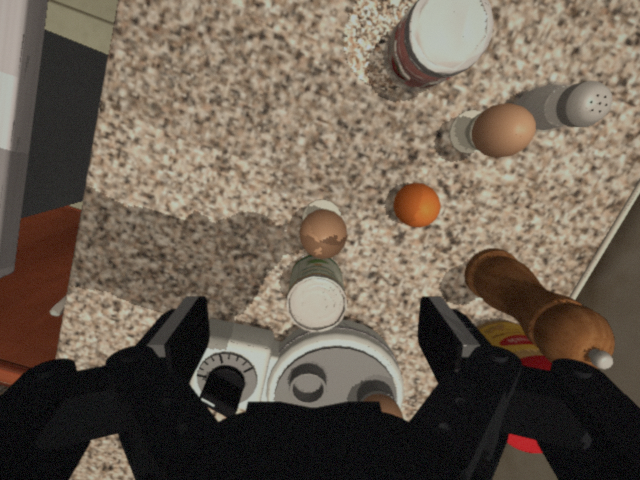

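```bash
python3 plan.py 476.5 31.5 150 109.4 3 0.085
```

```text
[[[0.0,0.0,0.001],[-0.0063,0.0033,0.0271],0.085],[[0.0,0.0,0.001],[-0.0063,0.0033,0.0271],0.085],[[0.0,0.0,0.001],[-0.0063,0.0033,0.0271],0.085]]
```

The wrist view shows egg A at (323,233) close beside the tin (315,300), and egg B at (504,130) beside the shaker (585,103). The orange look-alike is at (417,205) and free-standing. Egg A is brown, in a cup, and large, so it is the right one.

{"fn": "step_arm", "kwargs": {"commands": [[[0, 0, 0], [-0.0063, 0.0033, 0.027], 0.085], [[0, 0, 0], [-0.0063, 0.0033, 0.027], 0.085], [[0, 0, 0], [-0.0063, 0.0033, 0.027], 0.085], [[0, 0, 0], [0, 0, 0], 0.085]]}}

```text
time: 4.2
tcp_pos: [475.3, 31.0, 148.9]
orientation: [-179.8, -0.1, 109.6]
force: [0.6, -0.6, 0.2]
grip_width: 85.0
grasp_force: 0.0
```

```bash
cat > egg.py <<'E'
# fit the brown egg seen by wrist: match rendered outline (profile of egg) by least squares on mask
import sys; from h import *
from scipy.optimize import minimize
def fit(n,x,y,zb,im=None,s=None,show=None):
    s=s or sensors.observe(); im=camera(n) if im is None else im; C=cam(n,s)
    hsv=cv2.cvtColor(im,cv2.COLOR_RGB2HSV)
    th=np.linspace(0,2*np.pi,24); zs=np.linspace(0,57,24)
    r=np.where(zs<22,22*np.sqrt(1-((zs-22)/22).clip(-1,1)**2),22*np.sqrt((1-((zs-22)/35).clip(-1,1)**2)))
    k=zs>8
    prof=np.array([[rr*np.cos(t),rr*np.sin(t),z] for z,rr in zip(zs[k],r[k]) for t in th])
    def hull(v):
        q=np.array([proj(C,p+[v[0],v[1],v[2]]) for p in prof],np.float32);return cv2.convexHull(q)
    h0=hull((x,y,zb)); b=cv2.boundingRect(h0)
    m=((hsv[...,0]<16)&(hsv[...,1]>90)&(hsv[...,2]>40)).astype(np.uint8)
    roi=np.zeros_like(m);cv2.drawContours(roi,[cv2.convexHull(h0).astype(int)],-1,1,-1);roi=cv2.dilate(roi,np.ones((25,25)))
    m=m*roi; m=cv2.morphologyEx(m,cv2.MORPH_OPEN,np.ones((3,3)));
    nl,lab,st,_=cv2.connectedComponentsWithStats(m); j=1+st[1:,4].argmax(); m=(lab==j).astype(np.uint8)
    c=max(cv2.findContours(m,0,1)[0],key=len); m=np.zeros_like(m);cv2.drawContours(m,[cv2.convexHull(c)],-1,1,-1)
    def cost(v):
        g=np.zeros(m.shape,np.uint8);cv2.fillPoly(g,[(hull((v[0],v[1],zb))*16).astype(np.int32)],1,shift=4);return (g!=m).sum()
    o=minimize(cost,[x,y],method='Nelder-Mead',options=dict(initial_simplex=[[x,y],[x+4,y],[x,y+4]],xatol=.1,fatol=1))
    return o.x,o.fun,m.sum()
if __name__=='__main__':
    print(fit(sys.argv[1],*map(float,sys.argv[2:5])))
E
python3 egg.py wrist 475 31 39; python3 egg.py scene 475 31 39; python3 egg.py side 475 31 39
python3 look.py 2 | grep -E 'egg|tin|cup|\['
```

```text
(array([476.23863459,  32.93062901]), np.float64(152.0), np.uint64(3450))
(array([475.26452637,  33.49591064]), np.float64(22.0), np.uint64(403))
(array([473.77539062,  36.01953125]), np.float64(63.0), np.uint64(277))
[476.9  31.2 151.3] [179.9   0.  109.6] 4.35
cam [454.4  96.6 293.7]
egg_1_mid [310.2 238.6] 0.87 [475.2  33.2] [472.5  41.4]
cup_a [498.  110.8] 0.67 [583.9 163.5] 
cup_a [311.8 220.8] 0.55 [476.7  31.8] 
timer_grip [552.2 101.8] 0.26 [578.5 161.6] 
tin_1 [307.8 291.3] 0.65 [495.  -30.5] 
mill_1 [519.9 286.1] 0.72 [672.1  38. ] 
jar_3 [434.4   9.1] 0.95 [507.6 210.1]
```

{"fn": "step_arm", "kwargs": {"commands": [[[0, 0, 0], [0.001, 0, 0.03], 0.085], [[0, 0, 0], [0, 0, 0.03], 0.08], [[0, 0, 0], [0, 0, 0.03], 0.075], [[0, 0, 0], [0, 0, 0.02], 0.07], [[0, 0, 0], [0, 0, 0], 0.065], [[0, 0, 0], [0, 0, 0], 0.06], [[0, 0, 0], [0, 0, 0], 0.055], [[0, 0, 0], [0, 0, 0], 0.051], [[0, 0, 0], [0, 0, 0], 0.048], [[0, 0, 0], [0, 0, 0], 0.046]], "newtons": 20}}

```text
time: 6.15
tcp_pos: [476.3, 32.0, 40.4]
orientation: [180.0, 0.0, 109.6]
force: [0.1, 0.5, 0.2]
grip_width: 45.9
grasp_force: 0.0
```

{"fn": "step_arm", "kwargs": {"commands": [[[0, 0, 0], [0, 0, 0], 0.044], [[0, 0, 0], [0, 0, 0], 0.042], [[0, 0, 0], [0, 0, 0], 0.04], [[0, 0, 0], [0, 0, 0], 0.04]], "newtons": 20}}

```text
time: 6.65
tcp_pos: [475.9, 31.9, 40.3]
orientation: [-180.0, -0.0, 109.6]
force: [-3.5, -1.7, 3.5]
grip_width: 42.8
grasp_force: 19.9
```

{"fn": "step_arm", "kwargs": {"commands": [[[0, 0, 0], [0, 0, -0.005], 0.04], [[0, 0, 0], [0, 0, -0.02], 0.04], [[0, 0, 0], [0, 0, -0.04], 0.04], [[0, 0, 0], [0, 0, -0.05], 0.04], [[0, 0, 0], [0, 0, -0.035], 0.04], [[0, 0, 0], [0, 0, 0], 0.04]]}}

```text
time: 7.4
tcp_pos: [478.5, 32.0, 193.2]
orientation: [179.7, 0.1, 109.6]
force: [0.3, -0.1, -0.1]
grip_width: 42.6
grasp_force: 20.6
```

```bash
python3 plan.py 550 -50 190 90 4 0.04
```

```text
[[[0.002,0.0,0.086],[-0.0253,0.01,0.0009],0.04],[[0.002,0.0,0.086],[-0.0244,0.0121,0.0009],0.04],[[0.002,0.0,0.086],[-0.0232,0.0141,0.0009],0.04],[[0.002,0.0,0.086],[-0.0219,0.0161,0.0008],0.04]]
```

{"fn": "step_arm", "kwargs": {"commands": [[[0, 0, 0.086], [-0.025, 0.01, 0], 0.04], [[0, 0, 0.086], [-0.0245, 0.012, 0], 0.04], [[0, 0, 0.086], [-0.023, 0.014, 0], 0.04], [[0, 0, 0.086], [-0.022, 0.016, 0], 0.04], [[0, 0, 0], [0, 0, 0], 0.04]]}}

```text
time: 8.02
tcp_pos: [548.0, -50.9, 189.1]
orientation: [-180.0, -0.0, 89.8]
force: [-1.1, -0.2, -0.5]
grip_width: 42.9
grasp_force: 20.6
```

```bash
python3 look.py 3; python3 egg.py scene 587 -117 69;python3 egg.py side 587 -117 69; python3 egg.py side 585 165 39; python3 egg.py scene 585 165 39
```

```text
[548.  -50.9 189.1] [-180.    -0.    89.8] 8.025
cam [549.4  18.6 331.5]
egg_1_mid [310.2 322.3] 0.58 [ 546.3 -132.7] [ 546.7 -115.9]
cup_a [231.9 122.8] 0.72 [477.3  30.9] 
tin_1 [254.7 192.6] 0.85 [494.5 -31.3] 
mill_1 [457.  112.9] 0.8 [676.1  38.5] 
(array([ 586.68792725, -116.50100708]), np.float64(26.0), np.uint64(500))
(array([ 584.64257812, -109.09472656]), np.float64(54.0), np.uint64(235))
(array([577.15625, 169.1875 ]), np.float64(215.0), np.uint64(566))
(array([584.828125 , 165.3671875]), np.float64(95.0), np.uint64(247))
```

View pics/w3.png

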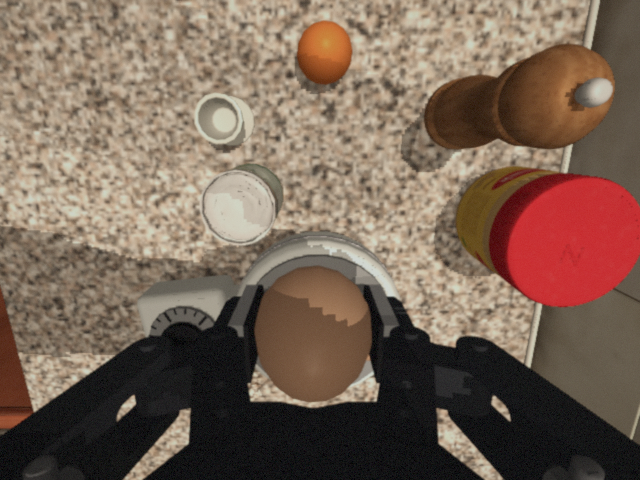

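The held egg hides the tray here. I'll step aside in -x so the rings show to the right of the fingers.

{"fn": "step_arm", "kwargs": {"commands": [[[0, 0, 0], [-0.026, -0.039, 0], 0.04], [[0, 0, 0], [-0.026, -0.039, 0], 0.04], [[0, 0, 0], [-0.026, -0.039, 0], 0.04], [[0, 0, 0], [0, 0, 0], 0.04]]}}

```text
time: 9.28
tcp_pos: [428.1, -128.6, 190.5]
orientation: [-180.0, 0.0, 89.7]
force: [0.4, 0.6, -0.2]
grip_width: 42.9
grasp_force: 20.7
```

```bash
python3 look.py 4; python3 egg.py wrist 587 -117 69; python3 - <<'E'
from h import *
im=cv2.imread('pics/w4.png')[100:420,240:640];cv2.imwrite('pics/w4c.png',cv2.resize(im,(750,600),interpolation=2))
E
```

```text
[ 428.1 -128.6  190.5] [-180.     0.    89.7] 9.275
cam [429.5 -59.1 332.9]
egg_1_mid [310.8 322.3] 0.9 [ 426.8 -211.2] [ 427.1 -194.4]
egg_1_mid [522.8 213.6] 0.69 [ 592.7 -117.3] [ 574.7 -110.9]
cup_a [377.1  22.3] 0.96 [482.8  32. ] 
well_0 [428.4 224.3] 0.95 [ 515.2 -122.2] 
well_0 [471.2 296.3] 0.92 [ 554.  -180.9] 
timer_grip [323.7 270.7] 0.85 [ 437.2 -159.2] 
cooker [372.  407.2] 0.64 [ 494.6 -352.4] 
tray [464.6 238.2] 0.93 [ 553.6 -139.7] 
tin_1 [387.1 105.9] 0.72 [494.6 -33.2] 
mill_1 [608.1  14.4] 0.86 [673.1  37. ] 
(array([ 587.02474976, -117.01641846]), np.float64(213.0), np.uint64(4177))
```

View pics/w4c.png

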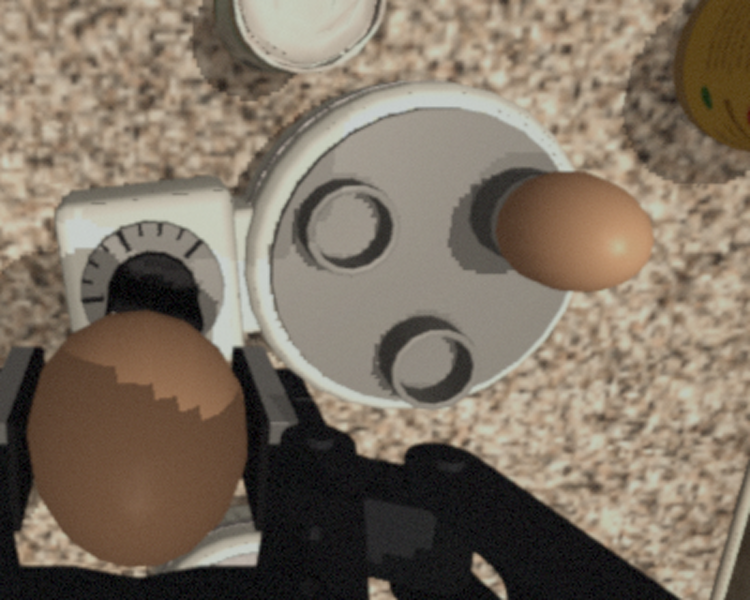

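The rings stand empty at about (428,224) and (471,296), with the third egg at (523,214). I'll cross-check the ring positions with the other cameras and plan.

```bash
python3 - <<'E'
from h import *
np.set_printoptions(precision=1,suppress=True)
S=cam('scene');D=cam('side')
for c,u in [(S,(353.2,289.6)),(S,(384.2,305.4)),(D,(313.1,229.8)),(D,(298,212.2))]: print(atz(c,u,75))
print(tri(S,(353.2,289.6),D,(313.1,229.8)),tri(S,(384.2,305.4),D,(298,212.2)))
E
python3 plan.py 554.3 -181.5 150 90 4 0.04
```

```text
[ 520.4 -120.    75. ]
[ 553.8 -178.    75. ]
[508.9 -87.4  75. ]
[ 548.3 -205.7   75. ]
(array([ 515.9, -114. ,   65.8]), np.float64(16.161394831008796)) (array([ 548.5, -183.8,   84.5]), np.float64(0.8735425012997559))
[[[-0.0,-0.0,-0.0],[-0.0135,0.031,0.01],0.04],[[-0.0,-0.0,-0.0],[-0.0135,0.031,0.01],0.04],[[-0.0,-0.0,-0.0],[-0.0135,0.031,0.01],0.04],[[-0.0,-0.0,-0.0],[-0.0135,0.031,0.0101],0.04]]
```

{"fn": "step_arm", "kwargs": {"commands": [[[0, 0, 0], [-0.0135, 0.031, 0.01], 0.04], [[0, 0, 0], [-0.0135, 0.031, 0.01], 0.04], [[0, 0, 0], [-0.0135, 0.031, 0.01], 0.04], [[0, 0, 0], [-0.0135, 0.031, 0.01], 0.04], [[0, 0, 0], [0, 0, 0.03], 0.04], [[0, 0, 0], [0, 0, 0.025], 0.04], [[0, 0, 0], [0, 0, 0.01], 0.04], [[0, 0, 0], [0, 0, 0], 0.04]]}}

```text
time: 10.88
tcp_pos: [553.8, -181.6, 85.1]
orientation: [-180.0, -0.0, 89.9]
force: [0.2, 0.9, -0.7]
grip_width: 42.6
grasp_force: 20.7
```

```bash
python3 - <<'E'
from h import *
print(sensors.observe()['tcp_pos'])
for n,b in [('scene',(330,250,430,350)),('side',(250,180,350,260))]:
    im=camera(n)[b[1]:b[3],b[0]:b[2],::-1];cv2.imwrite(f'pics/{n}5.png',cv2.resize(im,(400,400 if n=='scene' else 320),interpolation=2))
a=cv2.imread('pics/scene5.png');b=cv2.imread('pics/side5.png');b=np.vstack([b,np.zeros((80,400,3),np.uint8)]);cv2.imwrite('pics/m5.png',np.hstack([a,b]))
E
```

```text
[ 553.83830066 -181.63411789   85.08924243]
```

View pics/m5.png

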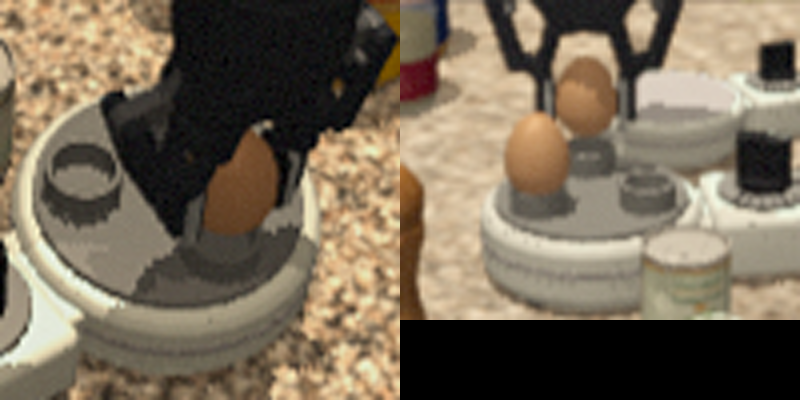

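{"fn": "step_arm", "kwargs": {"commands": [[[0, 0, 0], [0, 0, 0.006], 0.04], [[0, 0, 0], [0, 0, 0.004], 0.04], [[0, 0, 0], [0, 0, 0.002], 0.04], [[0, 0, 0], [0, 0, 0], 0.04]]}}

```text
time: 11.48
tcp_pos: [553.9, -181.8, 73.2]
orientation: [-180.0, -0.0, 89.9]
force: [0.1, -0.3, -0.6]
grip_width: 42.7
grasp_force: 20.7
```

{"fn": "step_arm", "kwargs": {"commands": [[[0, 0, 0], [0, 0, 0.001], 0.04], [[0, 0, 0], [0, 0, 0], 0.04]]}}

```text
time: 11.72
tcp_pos: [554.0, -181.8, 72.3]
orientation: [-180.0, -0.0, 89.9]
force: [-0.2, -0.4, 0.2]
grip_width: 42.4
grasp_force: 20.7
```

{"fn": "step_arm", "kwargs": {"commands": [[[0, 0, 0], [0, 0, 0.001], 0.04], [[0, 0, 0], [0, 0, 0], 0.04]]}}

```text
time: 11.98
tcp_pos: [554.2, -181.9, 71.4]
orientation: [180.0, 0.0, 89.9]
force: [-0.6, -0.5, 0.1]
grip_width: 42.9
grasp_force: 20.8
```

{"fn": "step_arm", "kwargs": {"commands": [[[0, 0, 0], [0, 0, 0.0006], 0.04], [[0, 0, 0], [0, 0, 0], 0.04]]}}

```text
time: 12.22
tcp_pos: [554.2, -182.0, 71.0]
orientation: [180.0, 0.0, 89.9]
force: [-0.4, -1.7, 2.8]
grip_width: 43.1
grasp_force: 20.9
```

{"fn": "step_arm", "kwargs": {"commands": [[[0, 0, 0], [0, 0, 0.0005], 0.04], [[0, 0, 0], [0, 0, 0], 0.04]]}}

```text
time: 12.48
tcp_pos: [554.3, -182.2, 70.6]
orientation: [180.0, 0.0, 89.9]
force: [-1.6, -0.5, 6.2]
grip_width: 42.8
grasp_force: 21.1
```

{"fn": "step_arm", "kwargs": {"commands": [[[0, 0, 0], [0, 0, 0], 0.044], [[0, 0, 0], [0, 0, 0], 0.048], [[0, 0, 0], [0, 0, 0], 0.055], [[0, 0, 0], [0, 0, 0], 0.062], [[0, 0, 0], [0, 0, -0.03], 0.065], [[0, 0, 0], [0, 0, -0.04], 0.065], [[0, 0, 0], [0, 0, -0.06], 0.065]]}}

```text
time: 13.35
tcp_pos: [553.0, -181.3, 200.2]
orientation: [-179.8, -0.1, 89.9]
force: [1.4, -1.2, -0.6]
grip_width: 65.1
grasp_force: 0.0
```

```bash
python3 plan.py 575 155 205 -138.6 1 .085 | head -1; python3 - <<'E'
from plan import *
s=sensors.observe();print(s['joint_pos'],s['grip_width'])
r=plan([520,0,215],90+65.7,6,.085); 
print(str(r).replace(' ',''))
print(str(plan([575,150,205],221.4,6,.085,start=([520,0,215],155.7))).replace(' ',''))
E
```

```text
[[[0.0,-0.004,-2.295],[0.3364,0.0213,-0.0044],0.085]]
[-2.53506481e+01  2.40208810e+01 -2.70441567e+00  6.34521807e+01
  3.13946351e-03  6.47662926e+01] 65.1149699954074
[[[-0.0,-0.0,-0.191],[0.0302,-0.0056,-0.0024],0.085],[[-0.0,-0.0,-0.191],[0.0307,0.0003,-0.0024],0.085],[[-0.0,-0.0,-0.191],[0.0301,0.0061,-0.0024],0.085],[[-0.0,-0.0,-0.191],[0.0284,0.0117,-0.0024],0.085],[[-0.0,-0.0,-0.191],[0.0256,0.0169,-0.0025],0.085],[[-0.0,-0.0,-0.191],[0.0219,0.0215,-0.0025],0.085]]
[[[0.0,0.0,-0.191],[0.0019,0.0266,0.0017],0.085],[[0.0,0.0,-0.191],[-0.0031,0.0264,0.0017],0.085],[[0.0,0.0,-0.191],[-0.0081,0.0254,0.0017],0.085],[[0.0,0.0,-0.191],[-0.0128,0.0234,0.0017],0.085],[[0.0,0.0,-0.191],[-0.017,0.0205,0.0017],0.085],[[0.0,0.0,-0.191],[-0.0206,0.0169,0.0017],0.085]]
```

```bash
python3 - <<'E'
from plan import *
s=sensors.observe(); r=plan([575,155,205],89.9+65.75,1,.085)
# 14 rows straight, 131.5 deg
p0=s['tcp_pos'];out=[]
for k in range(14):
    a=np.radians(89.9+131.5*k/14);d=(np.array([575,155,205])-p0)/14000
    out.append([[0,0,-.164],[round(float(np.cos(a)*d[0]+np.sin(a)*d[1]),4),round(float(np.sin(a)*d[0]-np.cos(a)*d[1]),4),0],.085])
print(str(out[:7]).replace(' ',''));print(str(out[7:]).replace(' ',''))
E
```

```text
[[[0,0,-0.164],[0.024,0.0015,0],0.085],[[0,0,-0.164],[0.0235,0.0054,0],0.085],[[0,0,-0.164],[0.0223,0.0092,0],0.085],[[0,0,-0.164],[0.0205,0.0127,0],0.085],[[0,0,-0.164],[0.0181,0.0159,0],0.085],[[0,0,-0.164],[0.0153,0.0186,0],0.085],[[0,0,-0.164],[0.012,0.0208,0],0.085]]
[[[0,0,-0.164],[0.0085,0.0225,0],0.085],[[0,0,-0.164],[0.0047,0.0236,0],0.085],[[0,0,-0.164],[0.0008,0.0241,0],0.085],[[0,0,-0.164],[-0.0032,0.0239,0],0.085],[[0,0,-0.164],[-0.007,0.023,0],0.085],[[0,0,-0.164],[-0.0107,0.0216,0],0.085],[[0,0,-0.164],[-0.0141,0.0195,0],0.085]]
```

{"fn": "step_arm", "kwargs": {"commands": [[[0, 0, -0.164], [0.024, 0.0015, 0], 0.085], [[0, 0, -0.164], [0.0235, 0.0054, 0], 0.085], [[0, 0, -0.164], [0.0223, 0.0092, 0], 0.085], [[0, 0, -0.164], [0.0205, 0.0127, 0], 0.085], [[0, 0, -0.164], [0.0181, 0.0159, 0], 0.085], [[0, 0, -0.164], [0.0153, 0.0186, 0], 0.085], [[0, 0, -0.164], [0.012, 0.0208, 0], 0.085]]}}

```text
time: 14.22
tcp_pos: [565.0, -12.7, 200.2]
orientation: [180.0, -0.0, 156.0]
force: [0.1, 0.6, 0.2]
grip_width: 84.7
grasp_force: 0.0
```

{"fn": "step_arm", "kwargs": {"commands": [[[0, 0, -0.164], [0.0085, 0.0225, 0], 0.085], [[0, 0, -0.164], [0.0047, 0.0236, 0], 0.085], [[0, 0, -0.164], [0.0008, 0.0241, 0], 0.085], [[0, 0, -0.164], [-0.0032, 0.0239, 0], 0.085], [[0, 0, -0.164], [-0.007, 0.023, 0], 0.085], [[0, 0, -0.164], [-0.0107, 0.0216, 0], 0.085], [[0, 0, -0.164], [-0.0141, 0.0195, 0], 0.085], [[0, 0, 0], [0, 0, 0], 0.085]]}}

```text
time: 15.22
tcp_pos: [575.8, 155.9, 200.0]
orientation: [180.0, -0.0, -138.4]
force: [-0.9, -0.1, 0.1]
grip_width: 85.0
grasp_force: 0.0
```

```bash
python3 look.py 6; python3 egg.py wrist 584 165 39;  python3 -c "
import cv2
im=cv2.imread('pics/w6.png')[60:360,140:540];cv2.imwrite('pics/w6c.png',cv2.resize(im,(800,600),interpolation=2))"
```

```text
[575.8 155.9 200. ] [ 180.    -0.  -138.4] 15.225
cam [524.6 109.3 342.4]
egg_small_mid [471.7 253.1] 0.49 [506.1 272. ] [508.3 252.6]
cup_a [455. 240.] 0.89 [504.3 281.5] 
cup_a [287.1  32.3] 0.72 [474.7  35. ] 
cup_a [311.9 225.3] 0.6 [588.3 164.1] 
tin_1 [454.8 240.5] 0.57 [504.8 281.8] 
tin_1 [153.2 204.9] 0.56 [675.8  34.8] 
mill_1 [153.6 205. ] 0.64 [675.6  35.1] 
mill_1 [312.8 281.8] 0.64 [632.8 204.9] 
jar_3 [402.6 194.8] 0.65 [507.3 209.6] 
(array([586.94140625, 165.8515625 ]), np.float64(106.0), np.uint64(2293))
```

View pics/w6c.png

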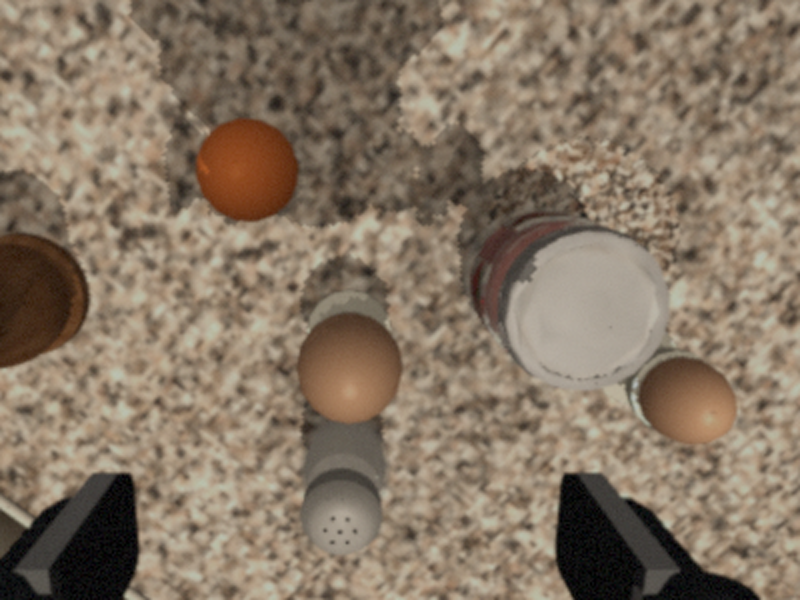

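Egg B is at full-frame (315,245), brown, large, beside the shaker (310,318). The orange look-alike sits at (264,145), the small egg at (484,259) beside the jar. Egg B is the one meant.

{"fn": "step_arm", "kwargs": {"commands": [[[0, 0, 0], [-0.0146, -0.0004, 0], 0.065], [[0, 0, 0], [0, 0, 0.03], 0.065], [[0, 0, 0], [0, 0, 0.04], 0.065], [[0, 0, 0], [0, 0, 0.04], 0.065], [[0, 0, 0], [0, 0, 0.03], 0.065], [[0, 0, 0], [0, 0, 0.02], 0.06], [[0, 0, 0], [0, 0, 0], 0.055], [[0, 0, 0], [0, 0, 0], 0.051], [[0, 0, 0], [0, 0, 0], 0.048], [[0, 0, 0], [0, 0, 0], 0.046]]}}

```text
time: 17.08
tcp_pos: [587.0, 164.9, 41.1]
orientation: [179.9, 0.1, -138.5]
force: [-3.2, 3.3, 2.7]
grip_width: 46.2
grasp_force: 2.6
```

{"fn": "step_arm", "kwargs": {"commands": [[[0, 0, 0], [0, 0, 0], 0.044], [[0, 0, 0], [0, 0, 0], 0.042], [[0, 0, 0], [0, 0, 0], 0.04], [[0, 0, 0], [0, 0, 0], 0.04]]}}

```text
time: 17.58
tcp_pos: [586.3, 165.6, 41.2]
orientation: [179.8, 0.1, -138.5]
force: [-6.1, 7.8, 5.4]
grip_width: 42.6
grasp_force: 19.5
```

{"fn": "step_arm", "kwargs": {"commands": [[[0, 0, 0], [0, 0, -0.005], 0.04], [[0, 0, 0], [0, 0, -0.02], 0.04], [[0, 0, 0], [0, 0, -0.04], 0.04], [[0, 0, 0], [0, 0, -0.05], 0.04], [[0, 0, 0], [0, 0, -0.05], 0.04], [[0, 0, 0], [0, 0, 0], 0.04]]}}

```text
time: 18.32
tcp_pos: [590.0, 164.1, 210.3]
orientation: [-179.7, 0.4, -138.6]
force: [0.4, 0.4, -1.3]
grip_width: 42.9
grasp_force: 20.6
```

```bash
cat > leg.py <<'E'
# leg.py x y z dyaw N w : straight leg with yaw change dyaw (deg), tool down, split in calls
import sys; from h import *
x,y,z,dy,N,w=map(float,sys.argv[1:]);N=int(N)
s=sensors.observe();d=(np.array([x,y,z])-s['tcp_pos'])/N/1000;y0=s['orientation'][2];o=[]
print(s['tcp_pos'].round(1),y0.round(1))
for k in range(N):
    a=np.radians(y0+dy*k/N);o.append([[0,0,round(float(-np.radians(dy)/N),4)],[round(float(np.cos(a)*d[0]+np.sin(a)*d[1]),4),round(float(np.sin(a)*d[0]-np.cos(a)*d[1]),4),round(float(-d[2]),4)],w])
for k in range(0,N,12):print(str(o[k:k+12]).replace(' ',''))
E
python3 leg.py 514.3 -121.2 160 -64 12 .04
```

```text
[590.  164.1 210.3] -138.6
[[[0,0,0.0931],[0.0205,-0.0137,0.0042],0.04],[[0,0,0.0931],[0.0191,-0.0155,0.0042],0.04],[[0,0,0.0931],[0.0176,-0.0172,0.0042],0.04],[[0,0,0.0931],[0.0159,-0.0188,0.0042],0.04],[[0,0,0.0931],[0.0141,-0.0202,0.0042],0.04],[[0,0,0.0931],[0.0122,-0.0214,0.0042],0.04],[[0,0,0.0931],[0.0101,-0.0224,0.0042],0.04],[[0,0,0.0931],[0.008,-0.0233,0.0042],0.04],[[0,0,0.0931],[0.0058,-0.0239,0.0042],0.04],[[0,0,0.0931],[0.0035,-0.0243,0.0042],0.04],[[0,0,0.0931],[0.0013,-0.0246,0.0042],0.04],[[0,0,0.0931],[-0.001,-0.0246,0.0042],0.04]]
```

{"fn": "step_arm", "kwargs": {"commands": [[[0, 0, 0.0931], [0.0205, -0.0137, 0.004], 0.04], [[0, 0, 0.0931], [0.019, -0.0155, 0.004], 0.04], [[0, 0, 0.0931], [0.0176, -0.0172, 0.004], 0.04], [[0, 0, 0.0931], [0.016, -0.0188, 0.004], 0.04], [[0, 0, 0.0931], [0.014, -0.0202, 0.004], 0.04], [[0, 0, 0.0931], [0.0122, -0.0214, 0.004], 0.04], [[0, 0, 0.0931], [0.01, -0.0224, 0.004], 0.04], [[0, 0, 0.0931], [0.008, -0.0233, 0.004], 0.04], [[0, 0, 0.0931], [0.0058, -0.024, 0.004], 0.04], [[0, 0, 0.0931], [0.0035, -0.0243, 0.004], 0.04], [[0, 0, 0.0931], [0.0013, -0.0246, 0.004], 0.04], [[0, 0, 0.0931], [-0.001, -0.0246, 0.004], 0.04]]}}

```text
time: 19.82
tcp_pos: [511.0, -122.4, 156.6]
orientation: [-180.0, -0.0, 157.2]
force: [0.6, -0.8, -1.7]
grip_width: 43.0
grasp_force: 20.6
```

{"fn": "step_arm", "kwargs": {"commands": [[[0, 0, 0], [0, 0, 0], 0.04], [[0, 0, 0], [0, 0, 0], 0.04]]}}

```text
time: 20.08
tcp_pos: [511.5, -121.2, 157.1]
orientation: [180.0, -0.0, 157.5]
force: [-0.1, -0.2, -0.6]
grip_width: 42.3
grasp_force: 20.6
```

```bash
python3 leg.py 514.3 -121.2 85 0 4 .04; python3 - <<'E'
from h import *
from egg import fit
for n in ['scene','side']: print(fit(n,554.3,-181.6,69),fit(n,587,-117,69))
E
```

```text
[ 511.5 -121.2  157.1] 157.5
[[[0,0,-0.0],[-0.0006,0.0003,0.018],0.04],[[0,0,-0.0],[-0.0006,0.0003,0.018],0.04],[[0,0,-0.0],[-0.0006,0.0003,0.018],0.04],[[0,0,-0.0],[-0.0006,0.0003,0.018],0.04]]
(array([ 554.10627441, -181.04403076]), np.float64(27.0), np.uint64(539)) (array([ 587.19433594, -116.84423828]), np.float64(21.0), np.uint64(501))
(array([ 561.175 , -147.1625]), np.float64(250.0), np.uint64(497)) (array([ 580.94628906, -111.85986328]), np.float64(232.0), np.uint64(497))
```

{"fn": "step_arm", "kwargs": {"commands": [[[0, 0, 0], [-0.0006, 0.0004, 0.025], 0.04], [[0, 0, 0], [-0.0006, 0.0004, 0.025], 0.04], [[0, 0, 0], [-0.0006, 0.0004, 0.02], 0.04], [[0, 0, 0], [-0.0006, 0.0004, 0.008], 0.04], [[0, 0, 0], [0, 0, 0.004], 0.04], [[0, 0, 0], [0, 0, 0.0015], 0.04], [[0, 0, 0], [0, 0, 0], 0.04]]}}

```text
time: 21.15
tcp_pos: [514.7, -121.1, 74.2]
orientation: [-180.0, 0.0, 157.4]
force: [-0.9, 0.7, -0.1]
grip_width: 42.9
grasp_force: 20.6
```

{"fn": "step_arm", "kwargs": {"commands": [[[0, 0, 0], [0, 0, 0.001], 0.04], [[0, 0, 0], [0, 0, 0], 0.04]]}}

```text
time: 21.4
tcp_pos: [514.5, -121.0, 72.9]
orientation: [-180.0, 0.0, 157.4]
force: [-1.4, 1.1, -0.1]
grip_width: 42.6
grasp_force: 20.6
```

{"fn": "step_arm", "kwargs": {"commands": [[[0, 0, 0], [0, 0, 0.001], 0.04], [[0, 0, 0], [0, 0, 0], 0.04]]}}

```text
time: 21.65
tcp_pos: [514.4, -121.0, 71.7]
orientation: [-180.0, 0.0, 157.4]
force: [-0.8, 0.1, -0.5]
grip_width: 43.0
grasp_force: 20.6
```

{"fn": "step_arm", "kwargs": {"commands": [[[0, 0, 0], [0, 0, 0.0007], 0.04], [[0, 0, 0], [0, 0, 0], 0.04]]}}

```text
time: 21.9
tcp_pos: [514.5, -121.1, 71.3]
orientation: [-180.0, 0.0, 157.4]
force: [-0.7, 0.5, 4.4]
grip_width: 42.9
grasp_force: 21.0
```

{"fn": "step_arm", "kwargs": {"commands": [[[0, 0, 0], [0, 0, 0.0005], 0.04], [[0, 0, 0], [0, 0, 0], 0.04]]}}

```text
time: 22.15
tcp_pos: [514.5, -121.1, 71.1]
orientation: [-180.0, 0.0, 157.4]
force: [-2.6, 1.0, 8.5]
grip_width: 42.6
grasp_force: 21.2
```

{"fn": "step_arm", "kwargs": {"commands": [[[0, 0, 0], [0, 0, 0], 0.044], [[0, 0, 0], [0, 0, 0], 0.048], [[0, 0, 0], [0, 0, 0], 0.055], [[0, 0, 0], [0, 0, 0], 0.062], [[0, 0, 0], [0, 0, -0.03], 0.065], [[0, 0, 0], [0, 0, -0.04], 0.065], [[0, 0, 0], [0, 0, -0.06], 0.065], [[0, 0, 0], [0, 0, 0], 0.065]]}}

```text
time: 23.15
tcp_pos: [517.0, -121.9, 204.9]
orientation: [180.0, 0.4, 157.4]
force: [-0.1, 0.1, -0.7]
grip_width: 65.1
grasp_force: 0.0
```

```bash
python3 look.py 7 | grep -E 'timer|well|tray|\[' ; python3 leg.py 455 -150 200 22.5 4 .065; python3 - <<'E'
from h import *
from egg import fit
for p in [(554.3,-181.6),(587,-117),(514.4,-121)]: print(fit('scene',*p,69))
E
python3 -c "
import cv2
im=cv2.imread('pics/w7.png')[40:480,20:600];cv2.imwrite('pics/w7c.png',cv2.resize(im,(790,600),interpolation=2))"
```

```text
[ 517.  -121.9  204.9] [180.    0.4 157.4] 23.15
cam [452.6 -95.  346.7]
egg_1_mid [260.2 298.7] 0.59 [ 563.4 -191.6] [ 551.8 -181.5]
egg_small_mid [390.9 144.2] 0.21 [483.2 -41.4] [479.6 -47.7]
cup_a [458.  101.3] 0.87 [476.8  38.1] 
cup_a [619.6 159.3] 0.83 [586.  166.1] 
cup_a [390.5 149.4] 0.62 [493.6 -32.8] 
timer_grip [228.3 144.5] 0.63 [ 435.4 -156.1] 
timer_grip [351.4 307.9] 0.41 [ 595.8 -119.3] 
cooker [ 98.9 268.5] 0.67 [ 491.3 -353.1] 
tray [308.2 264.1] 0.92 [ 552.7 -141.3] 
tin_1 [391.  146.8] 0.8 [491.5 -31.6] 
mill_1 [619.  159.8] 0.74 [586.3 165.5] 
mill_1 [511.  283.4] 0.6 [672.5  40. ] 
[ 514.2 -120.9  200.1] 157.4
[[[0,0,-0.0982],[0.0109,-0.0124,0.0],0.065],[[0,0,-0.0982],[0.012,-0.0113,0.0],0.065],[[0,0,-0.0982],[0.0131,-0.01,0.0],0.065],[[0,0,-0.0982],[0.014,-0.0087,0.0],0.065]]
(array([ 553.94872742, -181.34246979]), np.float64(25.0), np.uint64(540))
(array([ 587.11816406, -116.74951172]), np.float64(19.0), np.uint64(513))
(array([ 513.71005859, -120.19067383]), np.float64(33.0), np.uint64(507))
```

View pics/w7c.png

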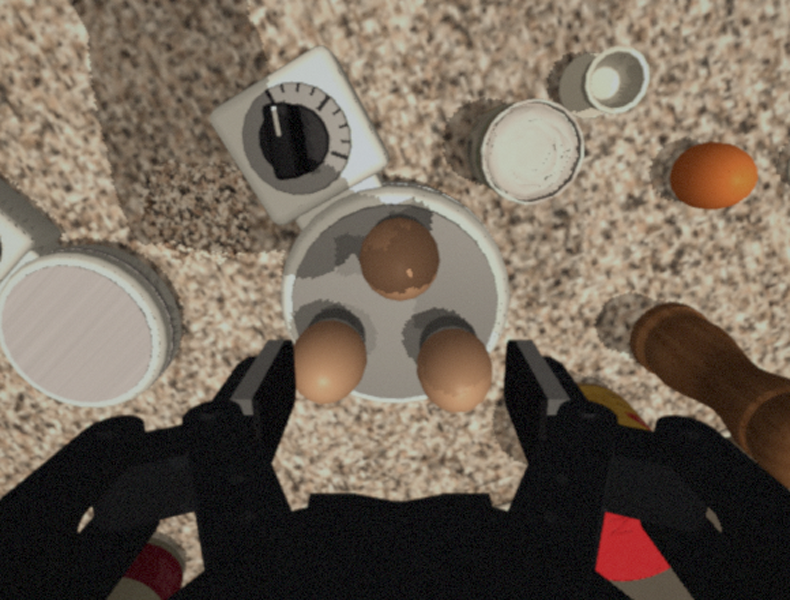

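All three eggs stand upright in the rings, at crop (400,258), (330,362) and (455,370). The knob is at (290,140) with its pointer (277,120) at the 0 long mark (268,95). The 4-min mark is near (328,100).

{"fn": "step_arm", "kwargs": {"commands": [[[0, 0, -0.13], [0.011, -0.011, 0], 0.065], [[0, 0, -0.13], [0.012, -0.0095, 0], 0.065], [[0, 0, -0.13], [0.0125, -0.008, 0], 0.065], [[0, 0, -0.13], [0.013, -0.0065, 0], 0.05], [[0, 0, 0], [0, 0, 0], 0.05]]}}

```text
time: 24.48
tcp_pos: [459.1, -145.9, 200.7]
orientation: [-180.0, 0.0, -172.9]
force: [0.0, 0.1, 0.5]
grip_width: 49.9
grasp_force: 0.0
```

```bash
python3 look.py 8 | grep -E 'timer|cam|^\[' ; python3 - <<'E'
from h import *
np.set_printoptions(precision=1,suppress=True)
C=cam('wrist');S=cam('scene');D=cam('side')
for P in [(436,-157,52),(436,-157,85)]: print(proj(C,P))
u,v=proj(C,(436,-157,60)).astype(int);print(u,v)
im=cv2.imread('pics/w8.png')[max(v-75,0):v+75,max(u-75,0):u+75];print('origin',max(u-75,0),max(v-75,0))
cv2.imwrite('pics/w8c.png',cv2.resize(im,None,fx=4,fy=4,interpolation=2))
E
```

```text
[ 459.1 -145.9  200.7] [-180.     0.  -172.9] 24.475
cam [ 390.9 -154.8  343.1]
timer_grip [310.7 199.8] 0.9 [ 436.8 -151.1] 
timer_grip [  1.8 122.8] 0.89 [ 409.1 -378.8] 
[303.6 192.8]
[302.4 199.6]
303 194
origin 228 119
```

View pics/w8c.png

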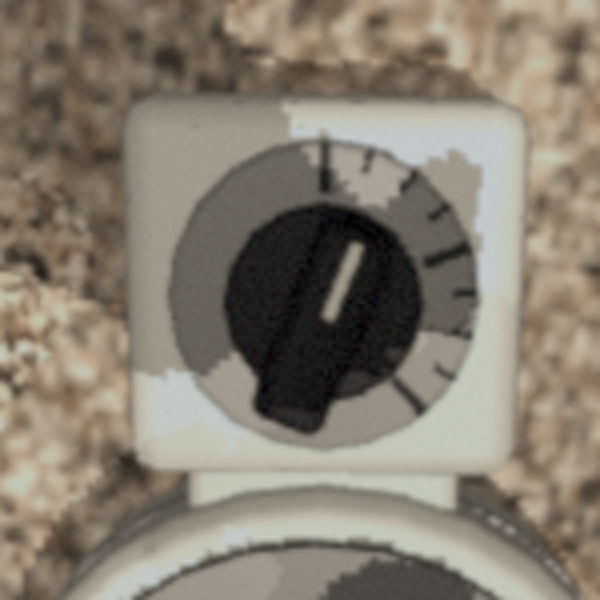

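The dial centre is at crop (323,293), with the 0 mark straight up, so cooker yaw is about 7°. The pointer line is about 19° clockwise, so the timer stands near 1 minute (0.33 rad), not 0. Next I need the bar's height.

```bash
python3 - <<'E'
from h import *
np.set_printoptions(precision=1,suppress=True)
C=cam('wrist');S=cam('scene');D=cam('side')
print('dial',[atz(C,(308.75,192.25),z) for z in (50,53)])
for z in (50,60,70,80,90,100): print(z,proj(S,(435.3,-153,z)),proj(D,(435.3,-153,z)),proj(C,(435.3,-153,z)))
for n,K in [('scene',S),('side',D)]:
    camera(n); print(n,[(d['position'],d['conf']) for d in pinpoint('timer_grip',n)],[(np.round(d['rect']),d['conf']) for d in find_in('timer','%s'%n)])
for p in [(357,243),(330,320),(346,222)]: print(atz(C,(228+p[0]/4,119+p[1]/4),90))
E
```

```text
dial [array([ 435.3, -152.8,   50. ]), array([ 434.9, -152.8,   53. ])]
50 [320.9 326.5] [339.5 227.6] [308.5 192.2]
60 [320.9 323.4] [339.5 224.2] [308.4 194. ]
70 [321.  320.1] [339.6 220.9] [308.2 196. ]
80 [321.1 316.9] [339.6 217.5] [308.  198.2]
90 [321.1 313.5] [339.7 214.1] [307.8 200.5]
100 [321.2 310.1] [339.8 210.7] [307.6 203. ]
scene [([321.4, 316.4], 0.84), ([376.1, 441.7], 0.57)] [(array([311., 311., 332., 335.]), 0.71)]
side [([342.0, 215.7], 0.75), ([344.5, 190.8], 0.49)] [(array([336., 216., 347., 232.]), 0.71), (array([276., 210., 294., 232.]), 0.2)]
[ 419.8 -148.2   90. ]
[ 434.  -151.2   90. ]
[ 416.4 -150.6   90. ]
```

```bash
python3 leg.py 435.2 -153 110 -19 3 .045
```

```text
[ 459.5 -145.7  200.5] -172.8
[[[0,0,0.1105],[0.0083,-0.0014,0.0302],0.045],[[0,0,0.1105],[0.0081,-0.0023,0.0302],0.045],[[0,0,0.1105],[0.0078,-0.0032,0.0302],0.045]]
```

{"fn": "step_arm", "kwargs": {"commands": [[[0, 0, 0.11], [0.0083, -0.0014, 0.03], 0.045], [[0, 0, 0.11], [0.0081, -0.0023, 0.03], 0.045], [[0, 0, 0.11], [0.0078, -0.0032, 0.03], 0.045], [[0, 0, 0], [0, 0, 0.02], 0.045], [[0, 0, 0], [0, 0, 0], 0.045]]}}

```text
time: 25.95
tcp_pos: [434.3, -152.5, 89.6]
orientation: [180.0, -0.1, 168.3]
force: [-0.3, 0.5, -0.1]
grip_width: 44.9
grasp_force: 0.0
```

{"fn": "step_arm", "kwargs": {"commands": [[[0, 0, 0], [0, 0, 0.01], 0.045], [[0, 0, 0], [0, 0, 0.008], 0.045], [[0, 0, 0], [0, 0, 0], 0.045]]}}

```text
time: 26.32
tcp_pos: [435.1, -152.8, 72.2]
orientation: [180.0, -0.0, 168.3]
force: [0.2, 0.5, 0.2]
grip_width: 45.1
grasp_force: 0.0
```

Now close gently on the bar.

{"fn": "step_arm", "kwargs": {"commands": [[[0, 0, 0], [0, 0, 0.002], 0.035], [[0, 0, 0], [0, 0, 0], 0.028], [[0, 0, 0], [0, 0, 0], 0.022], [[0, 0, 0], [0, 0, 0], 0.017], [[0, 0, 0], [0, 0, 0], 0.012], [[0, 0, 0], [0, 0, 0], 0.006], [[0, 0, 0], [0, 0, 0], 0.004]], "newtons": 30}}

```text
time: 27.2
tcp_pos: [435.4, -153.1, 70.7]
orientation: [-180.0, 0.0, 168.3]
force: [-1.2, -0.4, 5.3]
grip_width: 13.3
grasp_force: 31.9
```

{"fn": "step_arm", "kwargs": {"commands": [[[0, 0, 0.109], [0, 0, 0], 0.004], [[0, 0, 0.109], [0, 0, 0], 0.004], [[0, 0, 0.109], [0, 0, 0], 0.004], [[0, 0, 0.109], [0, 0, 0], 0.004], [[0, 0, 0.109], [0, 0, 0], 0.004], [[0, 0, 0.109], [0, 0, 0], 0.004], [[0, 0, 0.109], [0, 0, 0], 0.004], [[0, 0, 0.109], [0, 0, 0], 0.004], [[0, 0, 0], [0, 0, 0], 0.004]], "newtons": 40}}

```text
time: 28.32
tcp_pos: [434.9, -153.8, 70.7]
orientation: [-179.9, 0.1, 118.2]
force: [-3.7, -3.3, 5.5]
grip_width: 13.3
grasp_force: 41.4
```

```bash
python3 -c "
from h import *
s=sensors.observe();print(s['moment'],s['force'],s['joint_pos'])"
```

```text
[-0.75779772  0.86711154 -0.00291735] [-3.72536784 -3.29911549  5.46249201] [-28.48341004  19.35604421 -32.20795383  38.43485496  -0.11660755
  33.28624886]
```

{"fn": "step_arm", "kwargs": {"commands": [[[0, 0, 0], [0, 0, 0], 0.016], [[0, 0, 0], [0, 0, 0], 0.025], [[0, 0, 0], [0, 0, 0], 0.04], [[0, 0, 0], [0, 0, 0], 0.045], [[0, 0, 0], [0, 0, -0.02], 0.045], [[0, 0, 0], [0, 0, -0.03], 0.045], [[0, 0, 0], [0, 0, -0.04], 0.045], [[0, 0, 0], [0, 0, -0.04], 0.045]]}}

```text
time: 29.32
tcp_pos: [435.1, -152.8, 201.7]
orientation: [-180.0, -0.0, 118.4]
force: [1.4, -1.1, -1.0]
grip_width: 44.7
grasp_force: 0.0
```

```bash
python3 leg.py 459 -146 200 69 8 .05
```

```text
[ 435.1 -152.8  201.7] 118.4
[[[0,0,-0.1505],[-0.0007,0.003,0.0002],0.05],[[0,0,-0.1505],[-0.0011,0.0029,0.0002],0.05],[[0,0,-0.1505],[-0.0015,0.0027,0.0002],0.05],[[0,0,-0.1505],[-0.0019,0.0024,0.0002],0.05],[[0,0,-0.1505],[-0.0023,0.0021,0.0002],0.05],[[0,0,-0.1505],[-0.0026,0.0018,0.0002],0.05],[[0,0,-0.1505],[-0.0028,0.0013,0.0002],0.05],[[0,0,-0.1505],[-0.003,0.0009,0.0002],0.05]]
```

{"fn": "step_arm", "kwargs": {"commands": [[[0, 0, -0.15], [-0.0007, 0.003, 0], 0.05], [[0, 0, -0.15], [-0.0011, 0.003, 0], 0.05], [[0, 0, -0.15], [-0.0015, 0.0027, 0], 0.05], [[0, 0, -0.15], [-0.002, 0.0024, 0], 0.05], [[0, 0, -0.15], [-0.0023, 0.002, 0], 0.05], [[0, 0, -0.15], [-0.0026, 0.0018, 0], 0.05], [[0, 0, -0.15], [-0.0028, 0.0013, 0], 0.05], [[0, 0, -0.15], [-0.003, 0.001, 0], 0.05], [[0, 0, 0], [0, 0, 0], 0.05]]}}

```text
time: 30.45
tcp_pos: [459.4, -146.2, 200.4]
orientation: [180.0, -0.0, -172.9]
force: [0.6, 0.2, -0.4]
grip_width: 50.1
grasp_force: 0.0
```

```bash
python3 - <<'E'
from h import *
np.set_printoptions(precision=2,suppress=True)
from egg import fit
im=camera('wrist');s=sensors.observe();C=cam('wrist',s);print(s['tcp_pos'],s['orientation'])
u,v=proj(C,(435.3,-153,60)).astype(int);o=(u-75,v-75)
cr=im[o[1]:o[1]+150,o[0]:o[0]+150];cv2.imwrite('pics/w9c.png',cv2.resize(cr[:,:,::-1],None,fx=4,fy=4,interpolation=2))
# white pointer: bright pixels close to where the bar top is
g=cr.min(2).astype(int);y,x=np.mgrid[:150,:150];m=(g>95)&(np.hypot(x-75,y-80)<22)
ys,xs=np.where(m);print(len(xs),xs.mean(),ys.mean())
l=cv2.fitLine(np.c_[xs,ys].astype(np.float32),2,0,.01,.01).ravel();p=np.array([xs.mean()+o[0],ys.mean()+o[1]])
a=atz(C,p,92);b=atz(C,p+8*l[:2],92);d=b-a;print('line',a,np.degrees(np.arctan2(d[1],d[0])))
for q in [(554,-181.3),(587,-117),(514,-120.5)]: print(fit('scene',*q,69))
E
```

```text
[ 459.25 -146.19  200.42] [ 179.99   -0.01 -173.07]
112 81.58035714285714 88.52678571428571
line [ 439.06 -148.1    92.  ] 148.60894820500292
(array([ 554.01, -181.24]), np.float64(28.0), np.uint64(538))
(array([ 587.23, -116.37]), np.float64(18.0), np.uint64(510))
(array([ 514.4 , -121.16]), np.float64(41.0), np.uint64(486))
```

View pics/w9c.png

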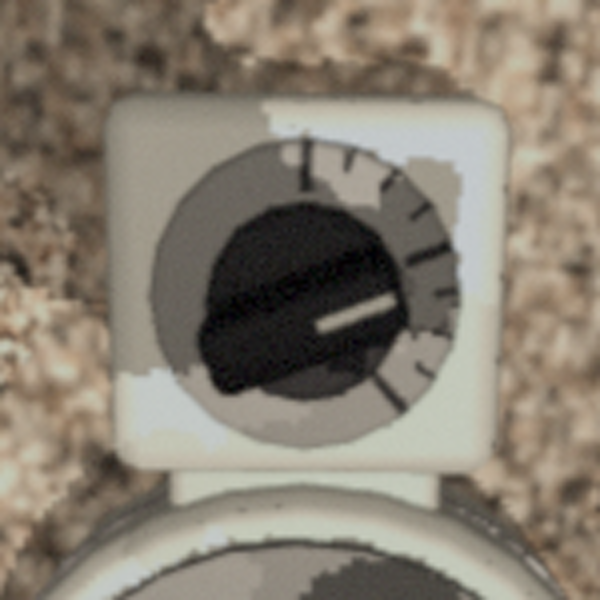

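The pointer line runs from crop (317,327) to (395,297), about 69° clockwise of the 0 mark and parallel to the long 4-min mark at (430,254). A quick exact fit of both lines:

```bash
python3 - <<'E'
from h import *
g=cv2.imread('pics/w9c.png').min(2).astype(int)
def ang(box,f):
    x0,y0,x1,y1=box;m=f(g[y0:y1,x0:x1]);n,l,st,_=cv2.connectedComponentsWithStats(m.astype(np.uint8));j=1+st[1:,4].argmax();ys,xs=np.where(l==j)
    d=cv2.fitLine(np.c_[xs,ys].astype(np.float32),2,0,.01,.01).ravel();return np.degrees(np.arctan2(d[0],-d[1]))%180,len(xs),xs.mean()+x0,ys.mean()+y0
print(ang((305,280,400,345),lambda q:q>75));print(ang((400,235,460,275),lambda q:q<50));print(ang((290,150,325,195),lambda q:q<50))
E
```

```text
(np.float32(69.48335), 1183, np.float64(355.43871513102283), np.float64(312.6601859678783))
(np.float32(68.70093), 406, np.float64(427.935960591133), np.float64(253.79310344827587))
(np.float32(175.54732), 161, np.float64(304.9254658385093), np.float64(179.01863354037266))
```

The pointer is at 69.5° and the 4-min mark at 68.7°, so the timer is set to 4 minutes. The eggs are seated and the arm is clear.

```bash
python3 -c "
from h import *
print(job.sign_off())"
```

```text
the job is handed in; nothing more can be done
None
```

Both large eggs stand upright in the cooker's two empty rings, the timer points at 4 minutes (pointer within about 1° of the long mark), and the job was handed in at about 31 s of the 67 s allowed; no verdict came back.

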